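# Fit the drill plate on the jig's hidden pin and hold it down

### The arm

A 7-joint arm with a two-finger parallel gripper is mounted at the origin on a cart in front of the work surface, level with it; the furniture and walls round the work are solid. World frame = base frame: x ahead of the robot, y to its left, z up, the work surface at z = 0. Lengths are in m, angles in rad, forces in N, time in s.
With the tool pointing down it reaches from about 0.425 to 0.925 m from the base axis. Payload 6.8 kg.
Tool frame: the origin (TCP) lies on the front face of the gripper's body, between the roots of the fingers; the fingertips stand 73 mm ahead of it and the grasp point (between the pads) lies 54 mm ahead of it (bot.grasp_offset is the distance from the TCP to the grasp point, in m); z points along the fingers, y is the direction in which the jaws open and shut (so a half turn about z gives the same grasp; the last joint's range is limited). The gripper opens to 85 mm and grips with 20 to 120 N. Pads are 22 mm wide; open, the fingers measure 114 mm over their backs; the gripper's body (76 mm by 85 mm) begins 54 mm behind the grasp point. The pads swing forward as they close: fully open they stand 13 mm farther back than shut.
Start: joints at [1.218, 0.477, 0.022, 1.555, -0.011, 1.109, -0.083], TCP at [0.164, -0.655, 0.304] pointing down, gripper open.
Joint ranges: [-2.96, 2.96], [-0.34, 2.1], [-1.41, 1.46], [0.24, 2.44], [-1.37, 4.51], [0.17, 1.92], [-2.96, 2.96]. Speed limits (rad/s): [2.39, 2.39, 3.14, 3.14, 3.14, 3.14, 3.14].

### API

Orientations are given as a unit quaternion [w, x, y, z].
In Python, from cell import sensors, grab_frame, bot gives the robot as it stands.
- The arm moves only by the tool servo_tool, never from a script. Its argument "deltas" is a list of rows, each a list of 6 numbers: the shift along the tool's x, y, z in m, then the turn, a rotation vector about the tool's x, y, z in rad. In form: [[x, y, z, rx, ry, rz], ...]. A call has 1 to 5 rows; each row is the pose to reach, as a shift and turn from the pose commanded when the call began, along the tool's axes at that moment; what a row does not reach only later rows make up. A row lasts 1/10 s, in which the tool goes at most 50 mm and 8.59 degrees, less where a joint would pass 70% of its speed; a pose out of reach is approached as far as the arm can. A call with a gripper value outside its range is refused whole. "hand" is the finger opening in m, from 0 to 0.0854, set as the call begins (left out, the last holds). The fingers move at their own pace and stop on an object; "force" is the grip in N (left out, the last holds). Time passes only in rows, so rows that repeat a pose let the fingers close. It gives the time, the measured TCP pose, the force and the opening at its end, in the units of the state.
- sensors.get_state(): the state, without advancing time (a new reading comes with each control period).
- grab_frame(name): name is "scene" or "top" or "wrist"; returns a dict with "image" (420x560x3 uint8, red, green, blue), "intrinsics" (3x3 intrinsics, pixels), "world_from_camera" (4x4, takes a point from camera to world coordinates). Camera axes: x right, y up, looking along -z (the intrinsics and any distortion apply to the point x, -y, -z); pixel columns grow to the right and rows downward; lengths in m; the calibration is good to about 2 mm. A picture is of the moment at which its call begins. There is no depth.
- bot.finish_job(): hands the job in, once; it reports no verdict.
The state is a dict: "t": time; "joint_positions": joint angles; "qd": joint speeds; "joint_torque": joint torques, N m; "tool_pos": TCP position; "orientation": TCP orientation; "wrist_force": force on the tool from outside, world axes, zero at the start; "moment": the same for the moment, N m; "grip_width": opening from 0.0 (shut) to 1.0 (fully open).
Only numpy, scipy, OpenCV 4.12 (cv2) and the standard library are available. Lean on these libraries where they do the work, as an engineer would, in place of code of your own. Each camera call takes 0.05 s, during which the arm holds its last target.

### The job

Get the drill jig ready for drilling: pick up the drill plate, the flat plate with the round knob, lay it knob up in the channel between the jig's two rails and move it along until the bore in its underside drops over the locating pin, which the plate hides. Then press the plate down against the jig's springs until it lies flat and fully home on the bed, and finish while still holding it pressed down there with the fingers on it, because the springs lift it again if let go. Leave the cup, bolt, sanding block and cutters where they stand.

Things in the scene. Friction and masses are not known exactly. Their poses are not given: they have to be found in the camera images.
- drill_plate: Drill plate: loose flat aluminium plate, 90 (its x) x 70 (y) x 16 mm (z), about 0.3 kg, an upright round knob in the middle of its top, two flat bushes (16 mm wide, 2 mm high) at x = -32 and +32 mm. Origin: centre of the underside; z up through the knob. Starts flat on the bench, knob up. Half a turn makes no difference to the fit.
- plate_knob (a point): Middle of the top of the plate's steel knob, 50 mm above the underside. The knob is 25 mm in diameter; its lowest 5 mm widen to a 30 mm foot on the plate's top face.
- plate_bore (a point): Centre of the mouth of the blind bore in the plate's underside, exactly below the knob (same point as the plate's origin); bore 13 mm wide, 13 mm deep, small chamfer.
- jig: Drill jig: steel base 160 (its x) x 112 (y) x 14 mm, fixed to the bench. Two rails along its x, 15 mm above the bed, bound a channel 74 mm wide, open at both ends; the rails' upper 6 mm slope outward to 81 mm as a lead-in. The plate lies in it with its x along the channel and 2 mm play on each side. Origin: centre of the underside, on the bench.
- jig_bed (a point): Centre of the channel on the bed's surface, 14 mm above the bench; x along the channel, y across, z up. The plate is fully home when its underside lies on the bed.
- jig_slot (a point): Middle (same point as jig_bed) of the dark slot on the channel's centre line. In it stands one fixed upright polished pin (slippery), 9 mm in diameter, conical tip, top 11 mm above the bed, at y = 0 and an x between -15 and +15 mm that differs each time. Until the bore is over it the plate rides on its tip (let go, it tips to one end); then it drops 7 mm onto the sprung strips.
- lifter (a joint): How far the jig's two sprung brass strips (110 x 12 mm, at y = -22 and +22 mm) are pressed down, m. At 0 they stand 4 mm proud of the bed; at 0.004 they are level with it and the plate on them is fully home. Pushing the plate down these 4 mm takes about 8 to 10 N besides its weight.
- cup: Bystander: white plastic cup, 80 mm wide and 92 mm high, upright; origin at the centre of its underside.
- bolt: Bystander: steel hexagon bolt, 54 mm high, standing on its head; origin at the centre of its underside.
- block: Bystander: brown sanding block 56 x 100 x 29 mm; origin at the centre of its underside.
- cutters: Bystander: side cutters with blue handles, 125 x 55 x 15 mm, lying flat; origin at the centre of the underside.
Things that resemble listed ones, but are neither listed nor needed, are in the scene too. Several things have the shape of the drill_plate; the one meant has the colours described above.

How it is judged:
On the way, in this order (a step that is already met when the one before it is completed fails the run):
1. the drill plate is lifted clear of the bench (height (world z) of drill_plate above 0.03 m), for 0.1 s.
2. the drill plate has dropped over the pin, level in the channel (z of drill_plate in the frame of jig_bed below 0.007 m and x of drill_plate in the frame of jig_bed between -0.025 and 0.025 m and y of drill_plate in the frame of jig_bed between -0.006 and 0.006 m and angle between drill_plate's own z axis and vertical below 0.08 rad), for 0.1 s.
At the end, for the whole second after the job is handed in: The drill plate sits over the pin between the rails, knob up and level within 0.05 rad, its underside within 1.8 mm of the bed, still, with the fingers still pressing on it or its knob (over 2 N) through the last second; cup, bolt, sanding block and cutters are within 30 mm of where they stood (z of drill_plate in the frame of jig_bed below 0.0018 m and x of drill_plate in the frame of jig_bed between -0.025 and 0.025 m and y of drill_plate in the frame of jig_bed between -0.006 and 0.006 m and angle between drill_plate's own z axis and vertical below 0.05 rad and contact force between the fingers and drill_plate above 2 N and linear speed of drill_plate below 0.02 m/s and distance of each of cup, bolt, block, cutters from where it was at the start of the episode below 0.03 m); the arm keeps its last pose, push and grip.
It fails at once if a bystander is knocked away (distance of any of cup, bolt, block, cutters from where it was at the start of the episode above 0.03 m).
It also fails if it takes over 51 s, if anything falls off the work surface, if the arm or the gripper's body presses on something with over 40 N, if the wrist force passes 120 N, or if a joint passes its speed limit or range.

## Working session

There is one attempt and no reset: what is moved stays moved. The work goes in short steps, Python scripts to look and compute and a tool call to move; the robot and the scene stay as the last step left them, time stands still between calls to the robot, and variables do not carry over. Pictures are saved under pics/ and viewed, and the job is handed in when it is done.

Besides the shell and the picture viewer there is one more tool, called after "Emit:" as name(argument=value, ...) on one line, values as JSON. servo_tool: Moves the arm, as the interface text tells. Its arguments: {"type":"object","properties":{"deltas":{"type":"array"},"hand":{"type":"number"},"force":{"type":"number"}},"required":["deltas"]}

```bash
mkdir -p pics; python3 - <<'E'
from cell import sensors, grab_frame, bot
import cv2,json,numpy as np,pickle
s=sensors.get_state(); print(s)
for n in ["scene","top","wrist"]:
    f=grab_frame(n); cv2.imwrite(f"pics/{n}0.png",f["image"][:,:,::-1]); pickle.dump(f,open(f"{n}0.pkl","wb"))
    print(n,f["intrinsics"],f["world_from_camera"])
E
```

```text
{'t': 0.0, 'joint_positions': array([ 1.21790793,  0.47780617,  0.02234957,  1.55644693, -0.0115073 ,
        1.10925873, -0.0830614 ]), 'qd': array([-0.00097189, -0.00080478,  0.00072415,  0.00060282,  0.00147638,
       -0.00044541,  0.00168452]), 'joint_torque': array([-1.12081816e-03, -5.96445429e+01,  1.60797179e+00, -2.81195426e+01,
        1.25261623e-02,  9.51884984e-03, -1.75458820e-05]), 'tool_pos': array([ 0.16347053, -0.65444502,  0.30292361]), 'orientation': array([-8.78369012e-04,  9.92515832e-01,  1.22112737e-01, -1.74050295e-04]), 'wrist_force': array([-0.12493427, -0.15649113,  0.17943879]), 'moment': array([-0.00262966,  0.04277565,  0.06042203]), 'grip_width': 1.0004320439846484}
scene [[433.49664429   0.         281.95506917]
 [  0.         433.49664429 205.80286069]
 [  0.           0.           1.        ]] [[-0.78814535  0.35317695 -0.50407634  0.07799512]
 [-0.61532732 -0.47091095  0.63215122  0.29315679]
 [-0.01411383  0.80839899  0.5884657   0.59578485]
 [ 0.          0.          0.          1.        ]]
top [[384.54433599   0.         275.46450941]
 [  0.         384.54433599 212.74453518]
 [  0.           0.           1.        ]] [[ 2.94697562e-03  9.81442153e-01 -1.91735799e-01  3.50646942e-01]
 [-9.99898508e-01  2.19431901e-04 -1.42452105e-02 -2.63121634e-01]
 [-1.39387771e-02  1.91758319e-01  9.81343190e-01  8.89189456e-01]
 [ 0.00000000e+00  0.00000000e+00  0.00000000e+00  1.00000000e+00]]
wrist [[299.32681088   0.         281.99294664]
 [  0.         299.32681088 217.01485289]
 [  0.           0.           1.        ]] [[ 0.24230004  0.9327717   0.26688508  0.23077852]
 [-0.97019849  0.23362077  0.06431342 -0.63903519]
 [-0.00236016 -0.27451465  0.96158002  0.37331078]
 [ 0.          0.          0.          1.        ]]
```

View pics/scene0.png

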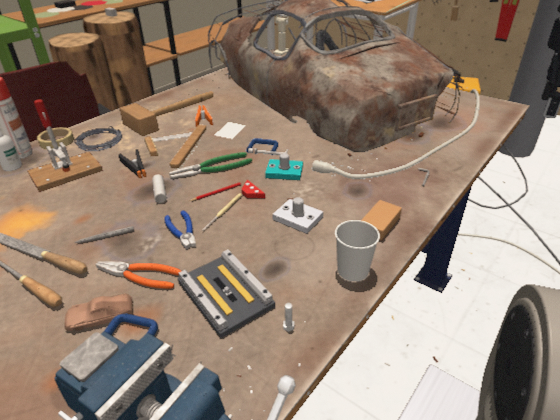

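View pics/top0.png

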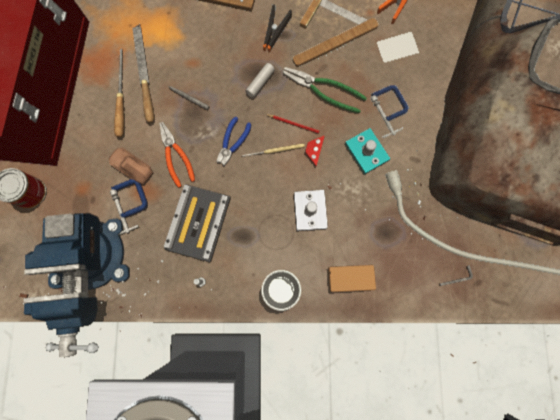

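View pics/wrist0.png

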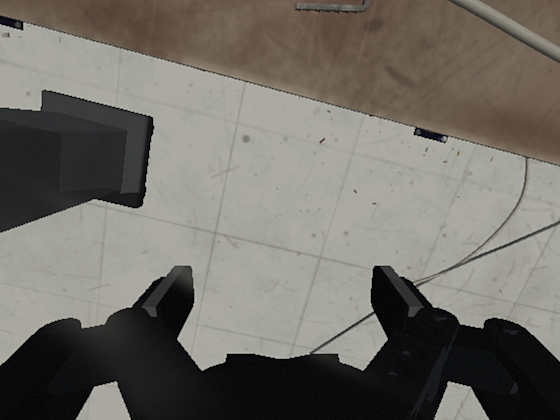

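Candidates: the grey aluminium plate at top (311,209) / scene (298,213), and the teal plate at top (368,150) / scene (284,168). The description says aluminium, so I choose the grey one. The jig is at top (197,222). I'll check both in close crops.

```bash
python3 - <<'E'
import cv2
t=cv2.imread("pics/top0.png"); s=cv2.imread("pics/scene0.png")
cv2.imwrite("pics/c_plate.png",cv2.resize(t[170:250,260:360],(800,640)[:2],interpolation=cv2.INTER_CUBIC)[:600])
cv2.imwrite("pics/c_jig.png",cv2.resize(t[175:275,150:250],(600,600),interpolation=cv2.INTER_CUBIC))
cv2.imwrite("pics/c_sc.png",cv2.resize(s[190:340,170:350],(720,600),interpolation=cv2.INTER_CUBIC))
E
```

```text
(no output)
```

View pics/c_plate.png

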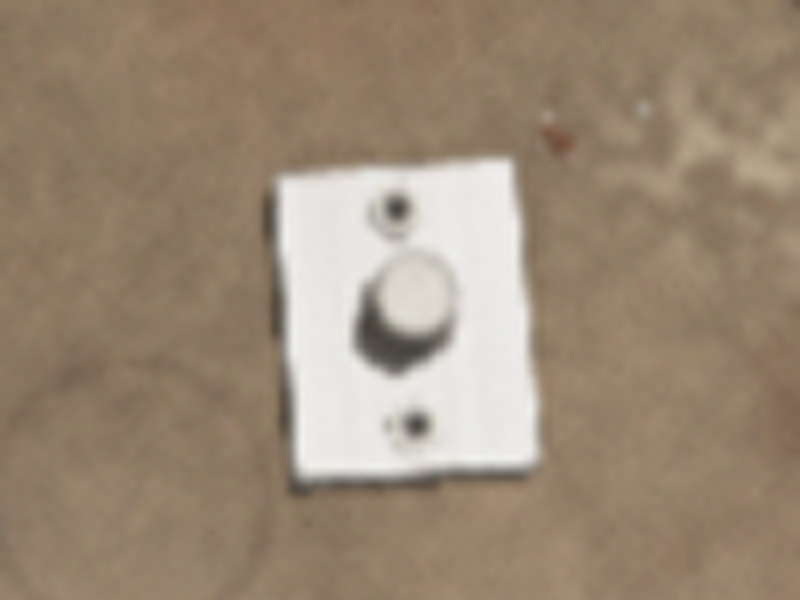

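View pics/c_jig.png

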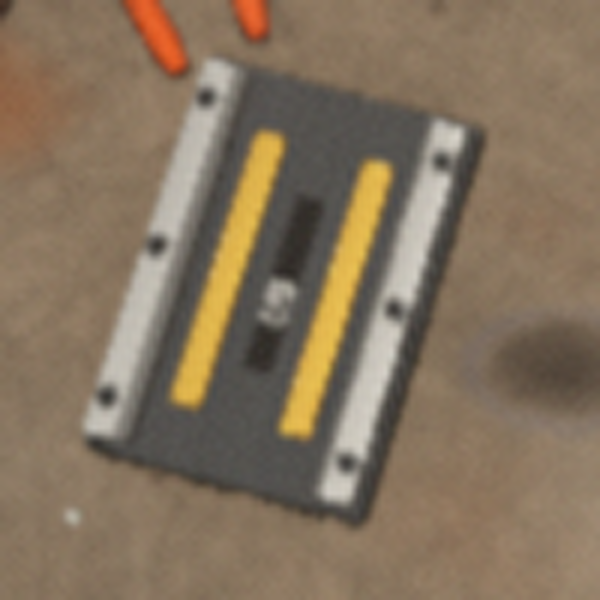

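View pics/c_sc.png

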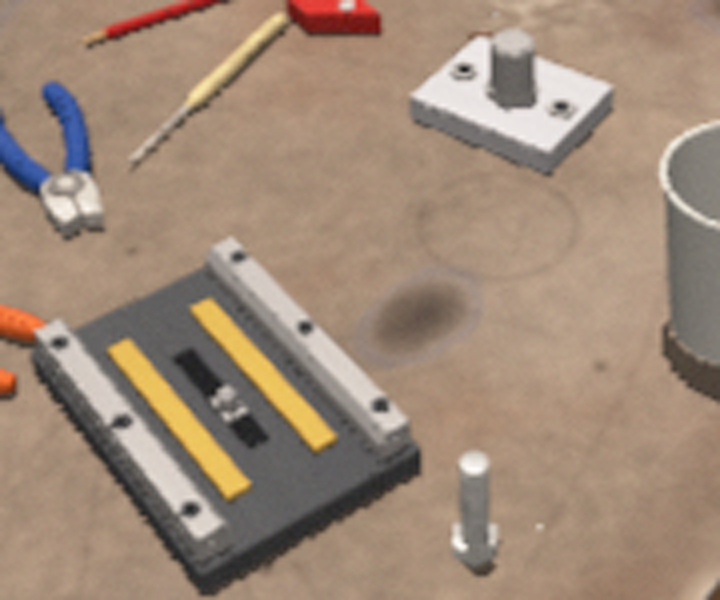

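The grey-white plate (crop) has a steel knob and two bushes, so it is the right one. The jig crop also shows the pin in the slot, at about (280,300). Next I'll turn these pixels into positions.

```bash
cat > h.py <<'E'
import numpy as np,pickle,cv2
def ray(f,u,v,z):
    K=f["intrinsics"];T=f["world_from_camera"]
    d=np.linalg.inv(K)@np.array([u,v,1.]);d=np.array([d[0],-d[1],-d[2]])
    d=T[:3,:3]@d;o=T[:3,3]
    return o+d*(z-o[2])/d[2]
def proj(f,p):
    K=f["intrinsics"];T=f["world_from_camera"]
    c=T[:3,:3].T@(np.asarray(p)-T[:3,3]);q=K@np.array([c[0],-c[1],-c[2]]);return q[:2]/q[2]
def load(n): return pickle.load(open(n+".pkl","rb"))
E
python3 - <<'E'
from h import *
f=load("top0")
P=lambda c,s,o,z: ray(f,(c[0]+.5)/s-.5+o[0],(c[1]+.5)/s-.5+o[1],z)
np.set_printoptions(precision=4,suppress=True)
print("plate")
cs=[P(c,8,(260,170),.016) for c in [(278,175),(513,160),(540,465),(297,478)]]
print(np.array(cs),np.mean(cs,0))
print("knob",P((415,295),8,(260,170),.05))
b=[P(c,8,(260,170),.018) for c in [(397,208),(417,425)]];print(b,np.mean(b,0)); d=b[0]-b[1];print("yaw",np.arctan2(d[1],d[0]),np.linalg.norm(d))
for i,j in [(3,0),(2,1)]:
    d=cs[j]-cs[i];print(np.arctan2(d[1],d[0]),np.linalg.norm(d))
L=[P(c,6,(150,175),.029) for c in [(205,97),(156,244),(107,396)]]
R=[P(c,6,(150,175),.029) for c in [(441,160),(394,310),(346,462)]]
m=np.mean(L+R,0);print("jig ctr",m)
for A in(L,R):
    d=A[0]-A[2];print(np.arctan2(d[1],d[0]),np.linalg.norm(d))
s=[P(c,6,(150,175),.014) for c in [(310,200),(257,368)]];print("slot",s,np.mean(s,0))
d=s[0]-s[1];print(np.arctan2(d[1],d[0]),np.linalg.norm(d))
print("pin",P((285,293),6,(150,175),.025),P((278,305),6,(150,175),.014))
g=load("scene0")
print("scene pin tip",ray(g,(225.5)/4+170-.5,(393)/4+190-.5,.025))
print("scene knob",ray(g,(516)/4+170-.5,(38)/4+190-.5,.05))
S=[ray(g,a/4+170-.4,b/4+190-.4,.029) for a,b in [(59,343),(121,421),(190,510),(238,256),(305,327),(380,405)]]
print("scene jig",np.mean(S,0))
E
python3 - <<'E'
import cv2
t=cv2.imread("pics/top0.png"); s=cv2.imread("pics/scene0.png")
a=cv2.resize(t[203:243,180:220],(400,400),interpolation=cv2.INTER_CUBIC)
b=cv2.resize(s[270:310,205:245],(400,400),interpolation=cv2.INTER_CUBIC)
cv2.imwrite("pics/pin.png",cv2.hconcat([a,b]))
E
```

```text
plate
[[ 0.572  -0.2944  0.016 ]
 [ 0.5765 -0.363   0.016 ]
 [ 0.4864 -0.3688  0.016 ]
 [ 0.4826 -0.2992  0.016 ]] [ 0.5294 -0.3314  0.016 ]
knob [ 0.5289 -0.3311  0.05  ]
[array([ 0.5616, -0.3288,  0.018 ]), array([ 0.4976, -0.3336,  0.018 ])] [ 0.5296 -0.3312  0.018 ]
yaw 0.07556446717923375 0.0641426104439299
0.05433772607840935 0.08958446135759672
0.06455885365357507 0.0902920909851243
jig ctr [ 0.5002 -0.0683  0.029 ]
-0.26408918163040523 0.12001233388867134
-0.27157181472469766 0.11998810788099015
slot [array([ 0.5331, -0.0774,  0.014 ]), array([ 0.4673, -0.0596,  0.014 ])] [ 0.5002 -0.0685  0.014 ]
-0.2634105923606455 0.06810493800872006
pin [ 0.4946 -0.0716  0.025 ] [ 0.4918 -0.0666  0.014 ]
scene pin tip [ 0.4943 -0.0646  0.025 ]
scene knob [ 0.5321 -0.3347  0.05  ]
scene jig [ 0.5029 -0.0682  0.029 ]
```

View pics/pin.png

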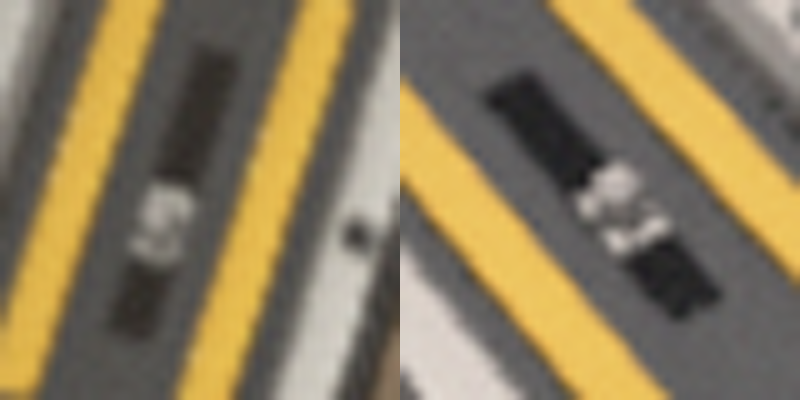

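```bash
cat >> h.py <<'E'
from scipy.spatial.transform import Rotation as R
def delta(target,yawy):
    "target TCP pos, world yaw of tool y axis, tool down -> delta in tool frame"
    from cell import sensors
    s=sensors.get_state();q=s["orientation"];r=R.from_quat([q[1],q[2],q[3],q[0]])
    y=np.array([np.cos(yawy),np.sin(yawy),0]);z=np.array([0,0,-1.]);x=np.cross(y,z)
    rt=R.from_matrix(np.stack([x,y,z],1))
    np.set_printoptions(precision=4,suppress=True)
    print("d",r.inv().apply(np.array(target)-s["tool_pos"]),(r.inv()*rt).as_rotvec(),"t",s["t"],"pos",s["tool_pos"],"F",s["wrist_force"],"M",s["moment"],"g",s["grip_width"])
E
python3 -c "
from h import *
delta([.530,-.332,.25],0.065)"
```

```text
d [ 0.4338 -0.2241  0.0534] [-0.0012 -0.0009 -1.391 ] t 0.15 pos [ 0.1635 -0.6546  0.3032] F [-0.6482  0.1662 -0.5313] M [-0.053   0.0518  0.0576] g 0.9980139977352765
```

Emit:
servo_tool(deltas=[[0.04, -0.02, 0.005, 0, 0, -0.13], [0.08, -0.04, 0.01, 0, 0, -0.26], [0.12, -0.06, 0.015, 0, 0, -0.39], [0.16, -0.08, 0.02, 0, 0, -0.52], [0.2, -0.1, 0.025, 0, 0, -0.65]], hand=0.085)

```text
t: 0.65
tool_pos: [0.3344, -0.508, 0.2786]
orientation: [-0.0, 0.9, 0.435, -0.0]
wrist_force: [0.8, -1.3, 0.0]
grip_width: 0.996
```

```bash
python3 -c "
from h import *
delta([.530,-.332,.25],0.065)"
```

```text
d [0.2594 0.0438 0.0286] [-0.0002 -0.0001 -0.7359] t 0.65 pos [ 0.3344 -0.508   0.2786] F [ 0.7857 -1.3447  0.0498] M [-0.0261 -0.0208 -0.0088] g 0.9957119275454277
```

Emit:
servo_tool(deltas=[[0.045, 0.008, 0.006, 0, 0, -0.14], [0.09, 0.015, 0.012, 0, 0, -0.28], [0.135, 0.023, 0.018, 0, 0, -0.42], [0.18, 0.03, 0.024, 0, 0, -0.56], [0.225, 0.038, 0.028, 0, 0, -0.7]])

```text
t: 1.15
tool_pos: [0.5046, -0.3562, 0.2504]
orientation: [-0.0, 0.697, 0.717, -0.0]
wrist_force: [0.2, -1.1, -0.5]
grip_width: 0.999
```

```bash
python3 -c "
from h import *
delta([.530,-.332,.25],0.065)"
```

```text
d [0.0235 0.0261 0.0003] [-0.0007 -0.0003 -0.0355] t 1.15 pos [ 0.5046 -0.3562  0.2504] F [ 0.1573 -1.0587 -0.5029] M [-0.0503 -0.0368 -0.0461] g 0.9987594478611206
```

Emit:
servo_tool(deltas=[[0.015, 0.018, 0, 0, 0, -0.036], [0.023, 0.026, 0.02, 0, 0, -0.036], [0.023, 0.026, 0.05, 0, 0, -0.036], [0.023, 0.026, 0.06, 0, 0, -0.036], [0.023, 0.026, 0.06, 0, 0, -0.036]])

```text
t: 1.65
tool_pos: [0.5278, -0.3344, 0.1892]
orientation: [-0.002, 0.686, 0.727, -0.001]
wrist_force: [0.3, 0.5, 0.3]
grip_width: 0.999
```

```bash
cat > snap.py <<'E'
import sys,cv2,pickle
from cell import grab_frame
n,o=sys.argv[1:3]
f=grab_frame(n);cv2.imwrite(f"pics/{o}.png",f["image"][:,:,::-1]);pickle.dump(f,open(o+".pkl","wb"))
E
python3 snap.py wrist w1; python3 -c "
from h import *
delta([.530,-.332,.098],0.065)
f=load('w1');print(proj(f,[.530,-.332,.05]))"
```

```text
d [0.0027 0.0017 0.0927] [-0.0014 -0.0003 -0.0068] t 1.7 pos [ 0.5286 -0.3348  0.1907] F [-0.2776  0.1848 -0.2219] M [-0.003  -0.0404  0.0105] g 0.9975378434169625
[286.4718 225.6589]
```

View pics/w1.png

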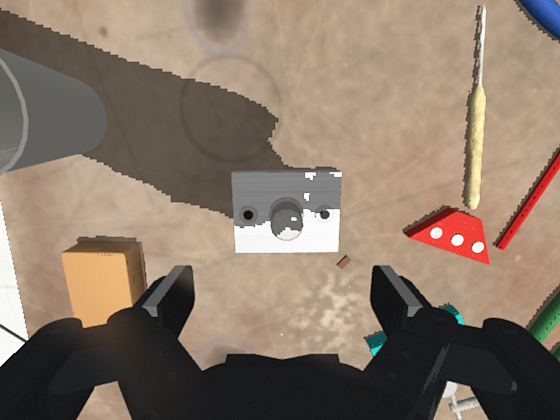

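The wrist picture shows the grey plate squared to the jaws, with the knob top at about (287,221) and the bushes at (248,214) and (325,214). The predicted knob pixel was (286,226).

```bash
python3 -c "
from h import *
f=load('w1');k=ray(f,287,221,.05);print(k)
a,b=ray(f,248,214.5,.018),ray(f,325,214,.018);print(a,b,(a+b)/2,np.arctan2(*(b-a)[[1,0]]))
delta([.530,-.332,.098],0.065)"
```

```text
[ 0.53016328 -0.32841819  0.05      ]
[ 0.4982023  -0.33416002  0.018     ] [ 0.56247911 -0.32991382  0.018     ] [ 0.5303407  -0.33203692  0.018     ] 0.06596542499778862
d [0.0027 0.0017 0.0927] [-0.0014 -0.0003 -0.0068] t 1.7 pos [ 0.5286 -0.3348  0.1907] F [-0.2776  0.1848 -0.2219] M [-0.003  -0.0404  0.0105] g 0.9975378434169625
```

Emit:
servo_tool(deltas=[[0.0037, 0.0017, 0.03, 0, 0, -0.007], [0.0037, 0.0017, 0.06, 0, 0, -0.007], [0.0037, 0.0017, 0.08, 0, 0, -0.007], [0.0037, 0.0017, 0.092, 0, 0, -0.007], [0.0037, 0.0017, 0.092, 0, 0, -0.007]])

```text
t: 2.2
tool_pos: [0.5303, -0.3307, 0.0986]
orientation: [-0.0, 0.683, 0.73, -0.0]
wrist_force: [0.3, 0.3, -0.1]
grip_width: 0.993
```

Emit:
servo_tool(deltas=[[0, 0, 0, 0, 0, 0], [0, 0, 0, 0, 0, 0], [0, 0, 0, 0, 0, 0], [0, 0, 0, 0, 0, 0], [0, 0, 0, 0, 0, 0]], hand=0.0, force=80)

```text
t: 2.7
tool_pos: [0.5311, -0.3305, 0.1]
orientation: [0.001, 0.683, 0.73, -0.0]
wrist_force: [-2.3, 1.2, 6.3]
grip_width: 0.261
```

Emit:
servo_tool(deltas=[[0, 0, 0, 0, 0, 0], [0, 0, 0, 0, 0, 0]])

```text
t: 2.9
tool_pos: [0.5311, -0.3305, 0.1]
orientation: [0.001, 0.683, 0.73, -0.0]
wrist_force: [-0.6, 0.1, 6.9]
grip_width: 0.255
```

```bash
python3 snap.py scene s1; python3 -c "
from h import *
delta([.530,-.331,.098],0.065)
c=cv2.imread('pics/s1.png')[120:270,200:400];cv2.imwrite('pics/s1c.png',cv2.resize(c,None,fx=4,fy=4,interpolation=2))"
```

```text
d [-0.0005 -0.0011  0.002 ] [0.0007 0.0008 0.0019] t 2.95 pos [ 0.5311 -0.3305  0.1   ] F [-2.2708  0.3108  6.9431] M [ 0.1342  0.3777 -0.0136] g 0.2608046793807783
```

View pics/s1c.png

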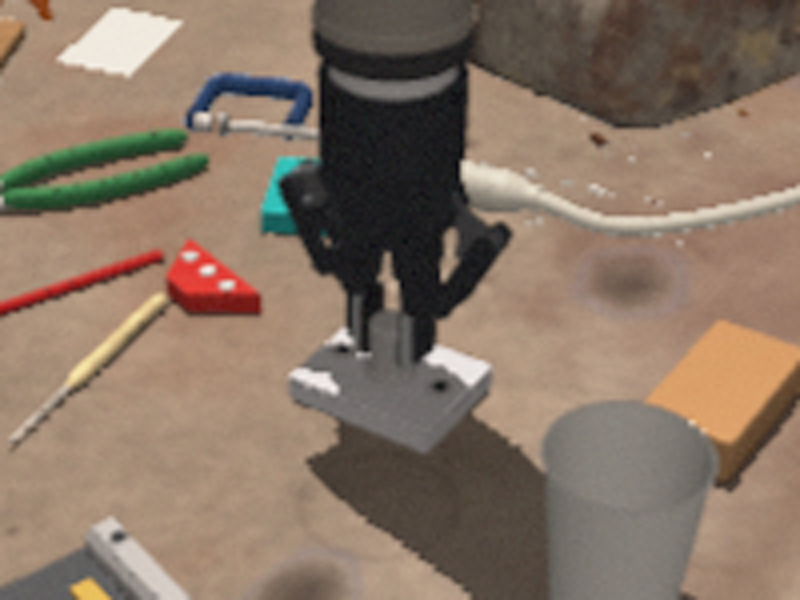

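Grip confirmed: the fingers stopped on the knob at about 22 mm. Now I'll lift and carry.

Emit:
servo_tool(deltas=[[0, 0, -0.015, 0, 0, 0], [0, 0, -0.045, 0, 0, 0], [0, 0, -0.08, 0, 0, 0], [0, 0, -0.085, 0, 0, 0], [0, 0, -0.085, 0, 0, 0]])

```text
t: 3.45
tool_pos: [0.5312, -0.3305, 0.1855]
orientation: [0.001, 0.683, 0.73, 0.0]
wrist_force: [-0.2, 0.1, -2.9]
grip_width: 0.262
```

```bash
python3 snap.py wrist w2; python3 -c "
from h import *
delta([.494,-.0662,.19],-0.267)"
```

```text
d [ 0.2659 -0.0186 -0.0061] [-0.0002  0.0002  0.3339] t 3.5 pos [ 0.5303 -0.3302  0.1839] F [-0.4132 -0.8989 -3.1952] M [ 0.0535  0.0813 -0.0218] g 0.2565013780632009
```

View pics/w2.png

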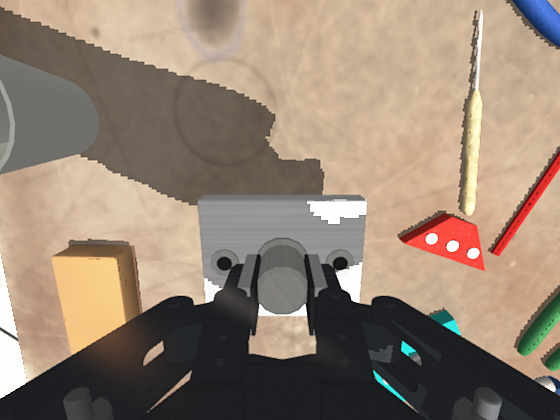

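The plate hangs square in the jaws, with bushes at (225,264) and (341,262). The wrist force is about 3 N, which matches its weight.

```bash
python3 -c "
from h import *
f=load('w2');a,b=ray(f,224.5,264,.102),ray(f,341,262.5,.102);m=(a+b)/2;print(a,b,m,np.linalg.norm(b-a),np.arctan2(*(b-a)[[1,0]]))
delta(m,-0.267)"
```

```text
[ 0.49911643 -0.33556758  0.102     ] [ 0.56400794 -0.33037418  0.102     ] [ 0.53156218 -0.33297088  0.102     ] 0.06509899426084478 0.07986188056189546
d [-0.0028  0.0011  0.0819] [-0.0002  0.0002  0.3339] t 3.5 pos [ 0.5303 -0.3302  0.1839] F [-0.4132 -0.8989 -3.1952] M [ 0.0535  0.0813 -0.0218] g 0.2565013780632009
```

Emit:
servo_tool(deltas=[[0.04, -0.003, 0, 0, 0, 0.06], [0.09, -0.006, 0, 0, 0, 0.12], [0.138, -0.01, 0, 0, 0, 0.2], [0.187, -0.013, 0, 0, 0, 0.27], [0.235, -0.016, 0, 0, 0, 0.33]])

```text
t: 4.0
tool_pos: [0.4972, -0.095, 0.1823]
orientation: [-0.001, 0.795, 0.607, -0.001]
wrist_force: [1.2, 0.3, -2.1]
grip_width: 0.261
```

Emit:
servo_tool(deltas=[[0, 0, 0, 0, 0, 0], [0, 0, 0, 0, 0, 0]])

```text
t: 4.2
tool_pos: [0.4981, -0.0954, 0.1827]
orientation: [-0.001, 0.793, 0.61, -0.001]
wrist_force: [-0.3, -1.1, -2.6]
grip_width: 0.266
```

```bash
python3 snap.py wrist w3; python3 -c "
from h import *
delta([.494,-.0662,.19],-0.267)"
```

```text
d [ 0.0287 -0.0121 -0.0072] [-0.0023  0.0008  0.0051] t 4.25 pos [ 0.4983 -0.097   0.1828] F [-0.1965 -1.0656 -2.9045] M [-0.0043  0.0702 -0.0329] g 0.258682406972757
```

View pics/w3.png

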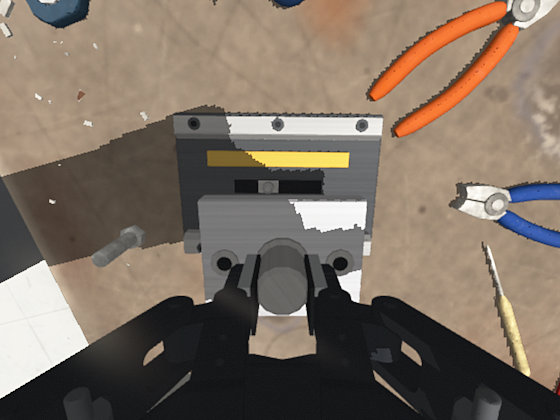

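The wrist picture shows the slot in view beyond the plate. The pin tip is at (268,187), the slot runs from (235,186) to (323,186), and the far rail screws are at (194,123), (278,124) and (361,125).

```bash
python3 -c "
import cv2
c=cv2.imread('pics/w3.png')[100:280,170:390];cv2.imwrite('pics/w3c.png',cv2.resize(c,(733,600),interpolation=2))"
```

```text
(no output)
```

View pics/w3c.png

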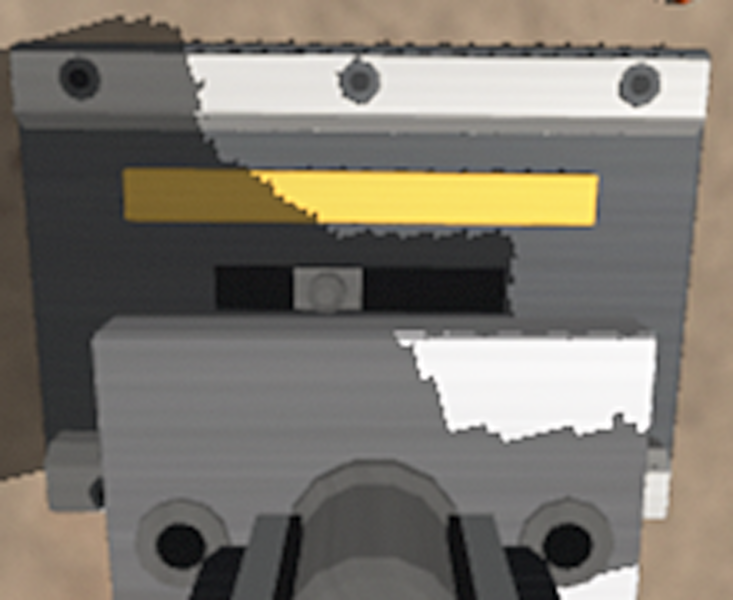

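```bash
python3 -c "
from h import *
f=load('w3');k=733/220
P=lambda u,v,z: ray(f,(u+.5)/k-.5+170,(v+.5)/k-.5+100,z)
pin=P(327,289,.025)
s=P(124,196,.018),P(597,201,.018);st=(s[0]+s[1])/2
yaw=np.arctan2(*(s[1]-s[0])[[1,0]]);print('strip',s,st,yaw,np.linalg.norm(s[1]-s[0]))
sc=P(80,78,.029),P(640,84,.029);print('screws',sc,np.arctan2(*(sc[1]-sc[0])[[1,0]]),np.linalg.norm(sc[1]-sc[0]))
a,b=P(180,546,.1008),P(567,545,.1008);pc=(a+b)/2;print('plate',pc,np.arctan2(*(b-a)[[1,0]]),np.linalg.norm(b-a))
th=-.267;ex=np.array([np.cos(th),np.sin(th),0]);ey=np.array([-np.sin(th),np.cos(th),0])
c=st-.022*ey;print('ctr from strip',c)
d=pin-c;print('pin rel',d@ex,d@ey,'pin',pin)
e=pin-pc;print('move needed jig x,y',e@ex,e@ey); 
print('ctr by screws', (sc[0]+sc[1])/2-.0475*ey)
delta(pin,-.267)"
```

```text
strip (array([ 0.45380863, -0.03360758,  0.018     ]), array([ 0.55970186, -0.06282433,  0.018     ])) [ 0.50675524 -0.04821595  0.018     ] -0.26920987780635786 0.10984987552442237
screws (array([ 0.45562588, -0.00733166,  0.029     ]), array([ 0.57143594, -0.03930476,  0.029     ])) -0.26937209192204653 0.12014261926118334
plate [ 0.497259   -0.09696118  0.1008    ] -0.25481520795109447 0.06424011552571923
ctr from strip [ 0.50095079 -0.06943642  0.018     ]
pin rel -0.007537689398184149 0.0019436512138536902 pin [ 0.49419299 -0.06557291  0.025     ]
move needed jig x,y -0.011238818398742113 0.02946714984268981
ctr by screws [ 0.50099856 -0.06913513  0.029     ]
d [ 0.0294 -0.0117  0.1578] [-0.0023  0.0008  0.0051] t 4.25 pos [ 0.4983 -0.097   0.1828] F [-0.1965 -1.0656 -2.9045] M [-0.0043  0.0702 -0.0329] g 0.258682406972757
```

Emit:
servo_tool(deltas=[[0.014, -0.006, 0, 0, 0, 0.01], [0.028, -0.0115, 0, 0, 0, 0.014], [0.028, -0.0115, 0.02, 0, 0, 0.014], [0.028, -0.0115, 0.042, 0, 0, 0.014], [0.028, -0.0115, 0.044, 0, 0, 0.014]])

```text
t: 4.75
tool_pos: [0.4933, -0.0686, 0.1372]
orientation: [-0.002, 0.799, 0.602, -0.002]
wrist_force: [-1.8, -0.7, -2.9]
grip_width: 0.261
```

Emit:
servo_tool(deltas=[[0, 0, 0, 0, 0, 0], [0, 0, 0, 0, 0, 0]])

```text
t: 4.95
tool_pos: [0.4957, -0.0676, 0.1404]
orientation: [0.0, 0.798, 0.602, 0.0]
wrist_force: [0.4, 0.7, -2.0]
grip_width: 0.258
```

```bash
python3 snap.py wrist w4;python3 snap.py scene s4; python3 -c "
from h import *
delta([.4945,-.0665,.125],-0.267)
a=cv2.resize(cv2.imread('pics/w4.png')[100:350,140:420],(560,500));b=cv2.resize(cv2.imread('pics/s4.png')[190:340,150:300],(600,600),interpolation=2)
cv2.imwrite('pics/w4c.png',a);cv2.imwrite('pics/s4c.png',b)"
```

```text
d [ 0.0004 -0.0015  0.0157] [ 0.0015 -0.0002 -0.0108] t 5.05 pos [ 0.4958 -0.0673  0.1407] F [ 0.8338  0.1421 -1.2347] M [ 0.0021  0.0089 -0.0121] g 0.25809752549699566
```

View pics/w4c.png

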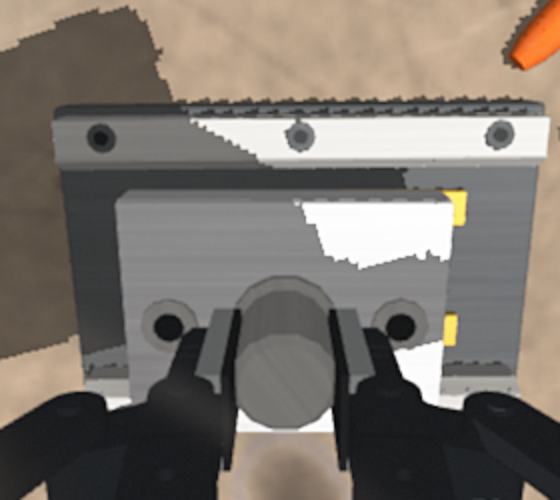

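View pics/s4c.png

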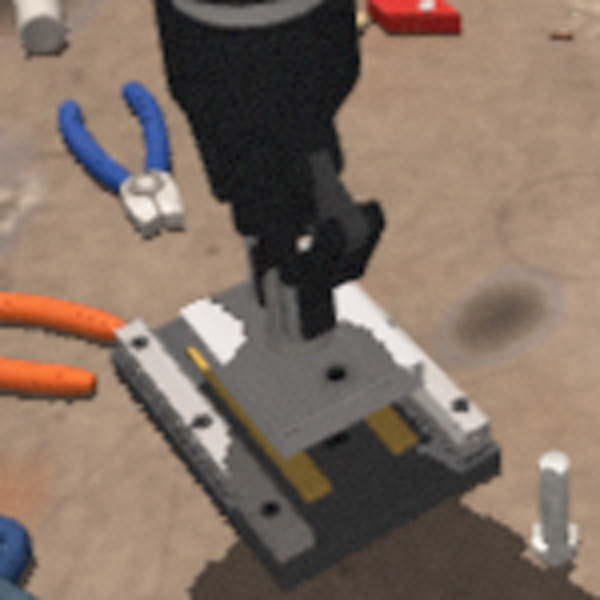

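```bash
python3 -c "
from h import *
f=load('w4');k=2
P=lambda u,v,z: ray(f,(u+.5)/k-.5+140,(v+.5)/k-.5+100,z)
th=-.269;ex=np.array([np.cos(th),np.sin(th),0]);ey=np.array([-np.sin(th),np.cos(th),0])
sc=[P(101,138,.029),P(300,136,.029),P(500,134,.029)];m=np.mean(sc,0)-.0475*ey
print('ctr',m,np.arctan2(*(sc[2]-sc[0])[[1,0]]))
a,b=P(168,326.5,.0587),P(401,326.5,.0587);p=(a+b)/2;print('plate',p,np.arctan2(*(b-a)[[1,0]]),np.linalg.norm(b-a))
d=p-m;print('rel',d@ex,d@ey)
"
```

```text
ctr [ 0.50080492 -0.06917728  0.029     ] -0.26856120786522786
plate [ 0.49543641 -0.06903315  0.0587    ] -0.27864716655656013 0.06433409314823198
rel -0.005213750757058215 -0.0012878324748874764
```

Emit:
servo_tool(deltas=[[0.001, -0.0025, 0.002, 0, 0, -0.008], [0.001, -0.0025, 0.006, 0, 0, -0.008], [0.001, -0.0025, 0.01, 0, 0, -0.008], [0.001, -0.0025, 0.013, 0, 0, -0.008], [0.001, -0.0025, 0.015, 0, 0, -0.008]])

```text
t: 5.55
tool_pos: [0.4929, -0.0651, 0.1245]
orientation: [-0.0, 0.796, 0.606, -0.0]
wrist_force: [-0.7, 0.6, -2.8]
grip_width: 0.26
```

Emit:
servo_tool(deltas=[[0, 0, 0.001, 0, 0, 0], [0, 0, 0.002, 0, 0, 0], [0, 0, 0.002, 0, 0, 0]])

```text
t: 5.85
tool_pos: [0.4931, -0.0652, 0.1228]
orientation: [-0.0, 0.796, 0.606, -0.0]
wrist_force: [1.0, 1.0, -2.3]
grip_width: 0.264
```

```bash
python3 -c "
from h import *
delta([.4925,-.0665,.121],-0.267)"
```

```text
d [-0.0014 -0.0002  0.0018] [-0.0001  0.     -0.002 ] t 5.85 pos [ 0.4931 -0.0652  0.1228] F [ 1.0398  0.9734 -2.2902] M [ 0.0437  0.0253 -0.0374] g 0.26405634155110913
```

There is no contact below pin-tip height (about 8.8 mm over the bed), so the bore is probably over the pin. I'll continue down slowly.

Emit:
servo_tool(deltas=[[0, 0, 0.001, 0, 0, 0], [0, 0, 0.002, 0, 0, 0], [0, 0, 0.003, 0, 0, 0], [0, 0, 0.004, 0, 0, 0], [0, 0, 0.004, 0, 0, 0]])

```text
t: 6.35
tool_pos: [0.493, -0.0652, 0.1188]
orientation: [-0.0, 0.796, 0.606, -0.0]
wrist_force: [-0.9, -0.9, -3.2]
grip_width: 0.264
```

```bash
python3 -c "
from h import *
delta([.4925,-.0665,.121],-0.267)"
```

```text
d [-0.0014 -0.0001 -0.0022] [-0.0003  0.0001 -0.0021] t 6.35 pos [ 0.493  -0.0652  0.1188] F [-0.9265 -0.8929 -3.2092] M [ 0.0414 -0.0244  0.0376] g 0.26440192867400225
```

Emit:
servo_tool(deltas=[[0, 0, 0.001, 0, 0, 0], [0, 0, 0.002, 0, 0, 0], [0, 0, 0.003, 0, 0, 0], [0, 0, 0.003, 0, 0, 0], [0, 0, 0.003, 0, 0, 0]], force=110)

```text
t: 6.85
tool_pos: [0.4932, -0.0651, 0.1163]
orientation: [0.0, 0.796, 0.606, 0.0]
wrist_force: [-2.3, -0.4, 6.2]
grip_width: 0.251
```

```bash
python3 snap.py scene s5; python3 -c "
from h import *
delta([.4925,-.0665,.114],-0.267)
b=cv2.resize(cv2.imread('pics/s5.png')[190:340,150:300],(600,600),interpolation=2)
cv2.imwrite('pics/s5c.png',b)"
```

```text
d [-0.0015 -0.0003  0.0023] [ 0.0003  0.0001 -0.002 ] t 6.9 pos [ 0.4932 -0.0651  0.1163] F [-2.2814  0.5597  5.7712] M [0.0718 0.5885 0.0379] g 0.2502226385393322
```

View pics/s5c.png

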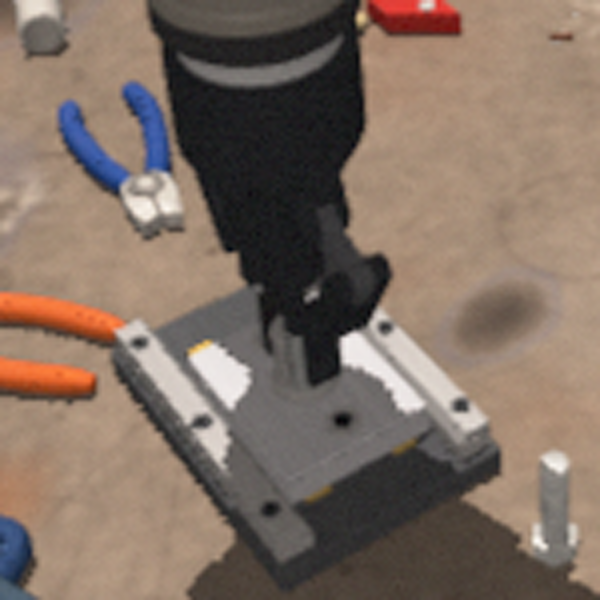

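The plate lies level between the rails, with the strip ends just showing. Now I'll press it home.

Emit:
servo_tool(deltas=[[0, 0, 0.001, 0, 0, 0], [0, 0, 0.002, 0, 0, 0], [0, 0, 0.003, 0, 0, 0], [0, 0, 0.003, 0, 0, 0], [0, 0, 0.003, 0, 0, 0]])

```text
t: 7.4
tool_pos: [0.4932, -0.0651, 0.1141]
orientation: [0.0, 0.796, 0.606, -0.0]
wrist_force: [-4.9, 0.5, 15.1]
grip_width: 0.253
```

```bash
python3 -c "
from h import *
delta([.4925,-.0665,.114],-0.267)"
```

```text
d [-0.0015 -0.0003  0.0001] [ 0.0005  0.0006 -0.0021] t 7.4 pos [ 0.4932 -0.0651  0.1141] F [-4.8833  0.5071 15.0777] M [ 0.1125  1.214  -0.0296] g 0.2534479265468263
```

Force went from about −3 to +15 N, so it has bottomed somewhere. But the side force and the moment of 1.2 N m suggest uneven contact, so I'll look.

```bash
python3 snap.py scene s6; python3 snap.py wrist w6; python3 -c "
from h import *
b=cv2.resize(cv2.imread('pics/s6.png')[240:320,180:285],(788,600),interpolation=2)
cv2.imwrite('pics/s6c.png',b)
cv2.imwrite('pics/w6c.png',cv2.resize(cv2.imread('pics/w6.png')[130:340,140:420],(800,600),interpolation=2))"
```

```text
(no output)
```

View pics/s6c.png

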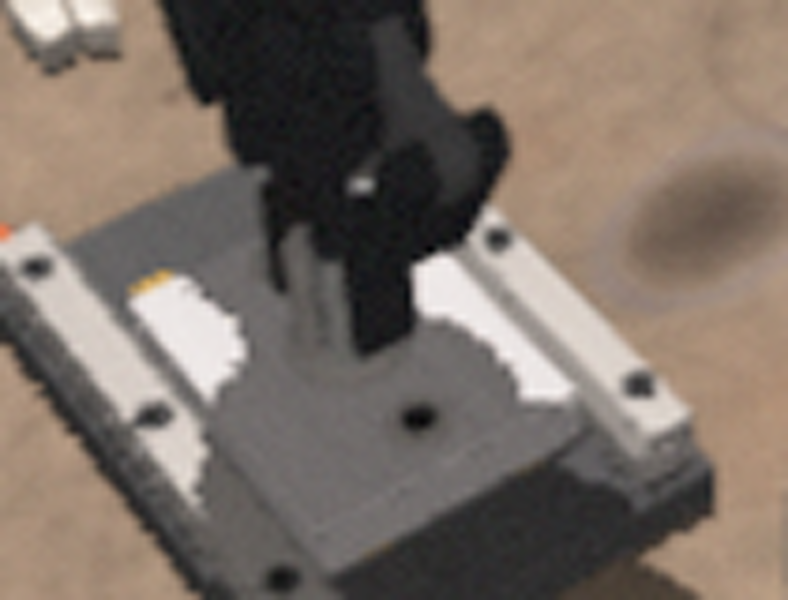

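View pics/w6c.png

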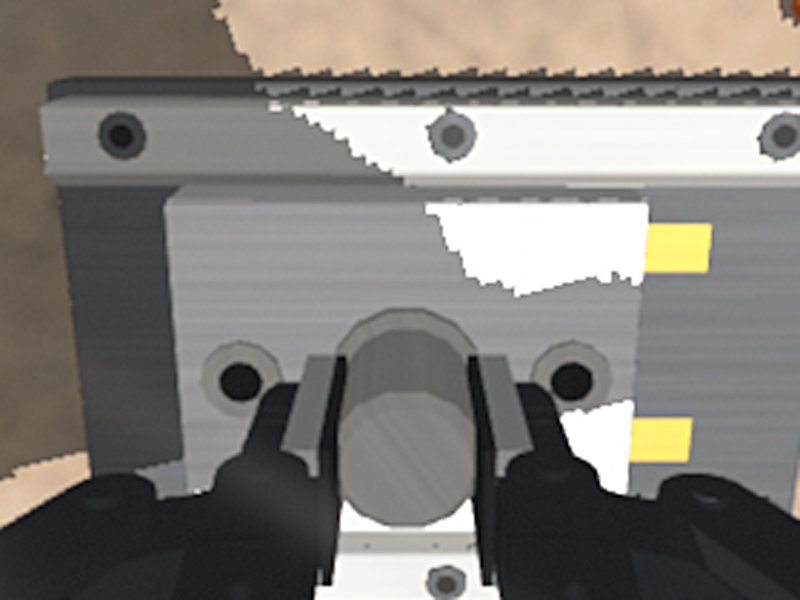

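Emit:
servo_tool(deltas=[[0, -0.0005, 0.0003, 0, 0, 0], [0, -0.001, 0.0006, 0, 0, 0], [0, -0.001, 0.0006, 0, 0, 0], [0, -0.001, 0.0006, 0, 0, 0]])

```text
t: 7.9
tool_pos: [0.4931, -0.0651, 0.114]
orientation: [0.001, 0.796, 0.606, 0.001]
wrist_force: [-5.1, -0.4, 18.9]
grip_width: 0.251
```

```bash
python3 -c "
from h import *
delta([.4925,-.0665,.114],-0.267)"
```

```text
d [-0.0015 -0.0002  0.    ] [ 0.0024  0.0005 -0.0022] t 7.9 pos [ 0.4931 -0.0651  0.114 ] F [-5.1439 -0.4246 18.899 ] M [-0.046   1.1859  0.0169] g 0.2513545088055666
```

Another 0.6 mm of command moved it only 0.1 mm and added 4 N, so it has bottomed hard. I'll check level and height by overlaying the outline of a fully home plate.

```bash
python3 snap.py scene s7; python3 snap.py wrist w7; python3 -c "
from h import *
th=-.269;ex=np.array([np.cos(th),np.sin(th),0]);ey=np.array([-np.sin(th),np.cos(th),0])
for n,c0,box in [('s7',np.array([.5029,-.0682,0]),(180,240,105,80)),('w7',np.array([.5009,-.0692,0]),(140,130,280,210))]:
  f=load(n);x,y,w,h=box;k=800/w;k=min(k,600/h)
  im=cv2.resize(cv2.imread(f'pics/{n}.png')[y:y+h,x:x+w],None,fx=k,fy=k,interpolation=2)
  for z,col in((.030,(0,0,255)),(.034,(0,255,0))):
    c=c0-.008*ex
    q=[(proj(f,c+a*ex+b*ey+[0,0,z])+.5-[x,y])*k for a,b in((.045,.035),(.045,-.035),(-.045,-.035),(-.045,.035))]
    cv2.polylines(im,[np.int32(np.round(q))],True,col,1)
  cv2.imwrite(f'pics/{n}c.png',im)
"
```

```text
(no output)
```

View pics/s7c.png

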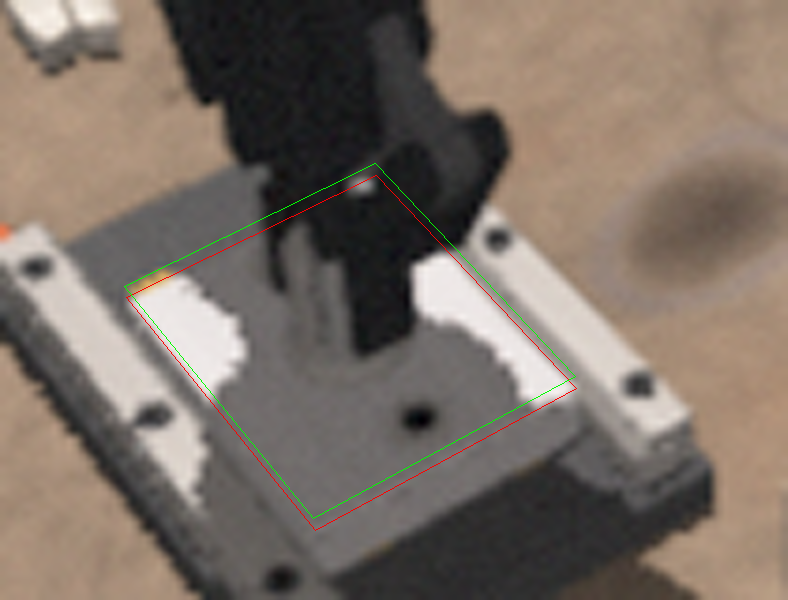

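View pics/w7c.png

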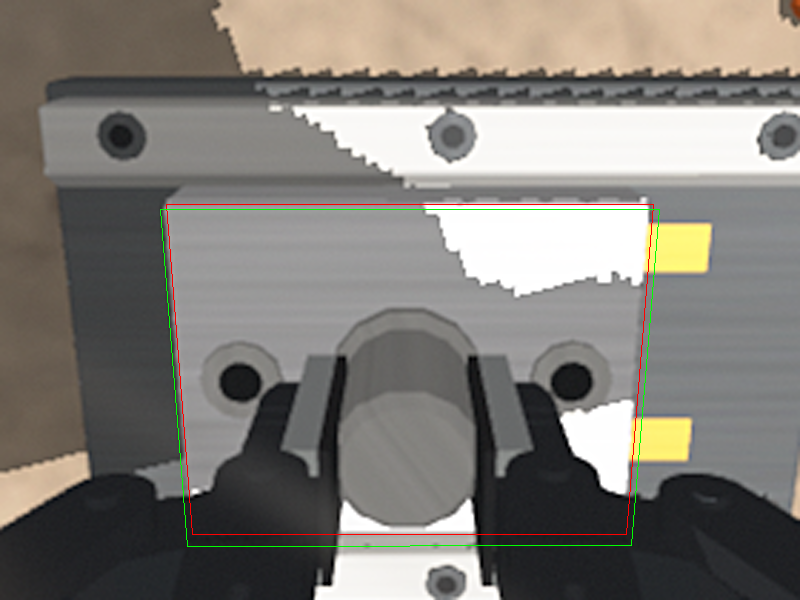

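Both overlays match the fully home (red, 30 mm) outline of the plate's top. The plate is steady, level and still gripped, so I'll hand in.

Emit:
servo_tool(deltas=[[0, 0, 0.0002, 0, 0, 0], [0, 0, 0.0002, 0, 0, 0], [0, 0, 0.0002, 0, 0, 0]])

```text
t: 8.3
tool_pos: [0.4931, -0.0651, 0.114]
orientation: [0.001, 0.796, 0.606, 0.0]
wrist_force: [-5.4, -0.0, 21.7]
grip_width: 0.247
```

```bash
python3 -c "
from h import *
delta([.4925,-.0665,.114],-0.267)
from cell import bot
print(bot.finish_job())"
```

```text
d [-0.0015 -0.0002  0.    ] [ 0.0023  0.0005 -0.0022] t 8.3 pos [ 0.4931 -0.0651  0.114 ] F [-5.3733 -0.0389 21.743 ] M [-0.0857  1.3629 -0.0179] g 0.2473155015294329
the job is handed in; nothing more can be done
None
```

I picked up the grey aluminium drill plate by its knob and lowered it between the rails over the pin. The wrist camera had shown the pin at about x = −8 mm in the slot. I then pressed the plate home against the springs and handed the job in at 8.3 s, still gripping and pressing; the hand-in gives no verdict.

**Last checks:**
- **Fully home:** the TCP was at z = 0.114 m, which by my grasp offset puts the underside on the bed. It had stopped moving while the push rose to about 22 N, well past the 8–10 N of the springs.
- **Level and in place:** the fully-home outline matched the plate in the wrist picture to about 1 mm. It also matched the top edges I could see in the scene picture.
- **Bystanders:** I kept clear of all of them and felt no contact. I took no separate final picture to measure that they hadn't moved.

**One oddity:** a side force of about 5 N in x, with about 1.3 N m of moment, stayed while pressing. It is probably the bore resting against the pin, and shifting the command 1 mm did not relieve it.

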